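# Swap drawers on an interlocked parts chest

## Robot

A 6-joint arm with a two-finger parallel gripper is mounted at the origin on the work surface. World frame = base frame: x ahead of the robot, y to its left, z up, the work surface at z = 0. Lengths are in m, angles in rad, forces in N, time in s.
With the tool pointing down it reaches from about 0.325 to 0.775 m from the base axis. Payload 5.5 kg.
Tool frame: the origin (TCP) lies midway between the tips of the shut fingers; the grasp point (between the pads) lies 19 mm behind it; z points along the fingers, y is the line along which they close (so a half turn about z gives the same grasp; the last joint's range is limited). The gripper opens to 88 mm and grips with 3 to 60 N. Pads are 20 mm wide; open, the fingers measure 115 mm over their backs; the gripper's body (75 mm by 178 mm) begins 61 mm behind the grasp point.
Start: joints at [1.242, 0.091, 1.231, -0, 1.82, -0.057], TCP at [0.161, 0.578, 0.223] pointing down, gripper open.
Joint ranges: [-2.87, 2.87], [-0.86, 2.18], [0.17, 2.46], [-1.51, 4.65], [0.06, 2.69], [-2.65, 2.65]. Speed limits (rad/s): [2.57, 2.57, 3.01, 3.14, 3.14, 3.14].

## Interface

Orientations are given as a unit quaternion [x, y, z, w].
In Python, from rig import sensors, viewer, bot gives the robot as it stands.
- The arm moves only by the tool arm_command, never from a script. Its argument "plan" is one flat list of numbers, 5 for each row, row after row: the finger opening in m, from 0 to 0.0878, then the shift along the tool's x, y, z in m, then the turn about the tool's z in degrees. A call has 1 to 12 rows; each row shifts and turns the commanded pose from where the row before left it, along the tool's axes as they then stand; what a row does not reach is not made up. A row lasts 1/10 s, in which the tool goes at most 50 mm and 8.59 degrees, less where a joint would pass 70% of its speed; a pose out of reach is approached as far as the arm can. A call is refused whole if a number of a shift passes 0.05 or a number of a turn 8.59, either way. A call with a gripper value outside its range is refused whole. The fingers move at their own pace and stop on an object; "squeeze" is the grip in N (left out, the last holds). Time passes only in rows, so rows that do not move let the fingers close. It gives the time, the measured TCP pose, the force, the opening and the grip force at its end, in the units of the state.
- sensors.state(): the state, without advancing time (a new reading comes with each control period).
- viewer.grab_frame(name): name is "scene" or "top"; returns a dict with "frame" (480x640x3 uint8, red, green, blue), "camera_matrix" (3x3 intrinsics, pixels), "R" (3x3) and "t" (3): a world point X has camera coordinates R X + t. Camera axes: x right, y down, z forward; pixel columns grow to the right and rows downward; lengths in m; the calibration is good to about 2 mm. A picture is of the moment at which its call begins. There is no depth.
- bot.finish_job(): hands the job in; it is judged then, once.
The state is a dict: "time_s": time; "qpos": joint angles; "qvel": joint speeds; "joint_torque": joint torques, N m; "eef_pos": TCP position; "tcp_rot": TCP orientation; "wrist_force": force on the tool from outside, world axes, zero at the start; "ft_torque": the same for the moment, N m; "gripper_width": finger opening in m; "gripper_force": force on a finger pad.
Only numpy, scipy, OpenCV 4.12 (cv2) and the standard library are available. Lean on these libraries where they do the work, as an engineer would, in place of code of your own. Each camera call takes 0.05 s, during which the arm holds its last target. There are 200 camera calls.

## Task

The server-parts chest on the bench has two drawers side by side, and its anti-tip interlock lets only one be open at a time. Push the open drawer fully home, then take the other drawer by its handle and pull it out to its stop so that the memory modules in it can be reached; leave the first one shut. The work light hangs close over the handles, so come in at a slant: do not knock the light, and leave the loose things on and around the chest where they are.

Things in the scene. Friction and masses are not known exactly. Their poses are not given: they have to be found in the camera images.
- chest_front (a point): low grey steel chest, 250 deep x 400 wide x 132 high, fixed on the bench. This point: middle of its front (shut drawer panels), at bench height; x points from its front (towards the robot) to its back, y to its left, z up; it stands turned about z. Two drawers lie side by side, 95 mm either side of its centre line, and slide out along its -x. Which side starts open varies.
- drawer_a (a joint): the drawer that starts partly open (drive caddies in it): how far it is out, m; 0 fully home, 0.11 its stop. About 1.5 N of friction; stays where it is left. Must be within about 4 mm of home before the interlock frees the other.
- drawer_b (a joint): the drawer that starts shut (memory modules in it): how far it is out, m; 0 shut, 0.11 its stop. While drawer_a is open the interlock holds it after about 5 mm of play; once drawer_a is home it slides as freely, with one light catch in the first 10 mm (allow 10 N).
- drawer_a_handle (a point): middle of drawer_a's upright dark steel bow handle: bar 14 wide (chest's y), 16 deep (x), 56 high (z), this point at its centre, 87 mm above the bench, 40 mm out from the front panel (panel 166 wide x 108 high). Short posts behind the bar's top and bottom carry it. Can be pinched across its 14 mm, the fingers closing along the chest's y. Axes as the chest's.
- drawer_b_handle (a point): the same point on drawer_b's handle, which is alike.
- lamp: aluminium work light, a bar 28 deep x 440 long x 24 high along the chest's y, on two posts at the chest's outer sides. Origin: the bar's centre, 209 mm above the bench; underside at 195 mm. Front edge level with the centre of a shut drawer's handle: a gripper pointing straight down cannot reach that handle, one leaning about 28 to 45 degrees (down and towards the chest) can. Axes as the chest's.
- drive_c (a point): centre of a loose hard drive, 147 x 101 x 26, lying on the bench in front of the chest, to the robot's left: leave alone.
- driver_grip (a point): handle of a loose screwdriver lying on the bench in front of the chest, to the robot's right: leave alone.
- heatsink_c (a point): centre of a loose finned heat sink, 90 x 90 x 36, standing on the chest's top: leave alone.

How it is judged:
By the outcome, as a careful person would: the job done as asked, in the order asked, and still so for the second after the job is handed in, with the robot touching nothing.
It also fails if it takes over 40 s, if anything falls off the work surface, if the arm or the gripper's body presses on something with over 40 N, if the wrist force passes 120 N, or if a joint passes its speed limit or range.

## Working session

There is one attempt and no reset: what is moved stays moved. The work goes in short steps, Python scripts to look and compute and a tool call to move; the robot and the scene stay as the last step left them, time stands still between calls to the robot, and variables do not carry over. Pictures are saved under pics/ and viewed, at most 10 in all, crops included, and the job is handed in when it is done.

Besides the shell and the picture viewer there is one more tool, called after "Emit:" by a JSON object that holds its "api" and its "payload", one argument or row to a line. arm_command: Moves the arm, as the interface text tells. Its arguments: {"type":"object","properties":{"plan":{"type":"array"},"squeeze":{"type":"number"}},"required":["plan"]}

```bash
mkdir -p pics
python3 - <<'E'
from rig import sensors, viewer, bot
import cv2,pickle
for n in("scene","top"):
    f=viewer.grab_frame(n); pickle.dump(f,open(f"pics/{n}0.pkl","wb"))
    cv2.imwrite(f"pics/{n}0.png",f["frame"][:,:,::-1]); print(n,f["camera_matrix"],f["R"],f["t"])
print(sensors.state())
E
```

```text
scene [[463.38897651   0.         318.66587389]
 [  0.         463.38897651 236.4669123 ]
 [  0.           0.           1.        ]] [[-0.67623227  0.73658606 -0.01228417]
 [ 0.64421571  0.58317756 -0.49486367]
 [-0.35734583 -0.34255644 -0.86888379]] [ 0.39448899 -0.32424578  1.48632092]
top [[470.14728872   0.         318.31965729]
 [  0.         470.14728872 235.77057641]
 [  0.           0.           1.        ]] [[-0.00985138 -0.99991403 -0.00865329]
 [-0.98590489  0.01115801 -0.16693424]
 [ 0.16701645  0.00688679 -0.98593006]] [0.01078847 0.63990137 1.33660374]
{'time_s': 0.1, 'qpos': array([ 1.24229100e+00,  9.17684034e-02,  1.23176499e+00, -1.62516639e-05,
        1.81976723e+00, -5.67061516e-02]), 'qvel': array([-0.0016074 , -0.00305495, -0.0008298 ,  0.00035367,  0.00164389,
       -0.00119248]), 'joint_torque': array([ 2.27613658e-03, -4.47857773e+01, -4.07571673e+01,  7.00129056e-02,
        2.84970633e-02, -1.27704025e-04]), 'eef_pos': array([0.1610064 , 0.5777267 , 0.22162928]), 'tcp_rot': array([ 1.35483586e-01,  9.90779223e-01, -8.39702641e-04, -1.55736203e-04]), 'wrist_force': array([-0.02957977,  0.42836239,  0.04955854]), 'ft_torque': array([ 0.06399095, -0.01218777, -0.0236103 ]), 'gripper_force': 0.0, 'gripper_width': 0.08764756696548805}
```

View pics/scene0.png

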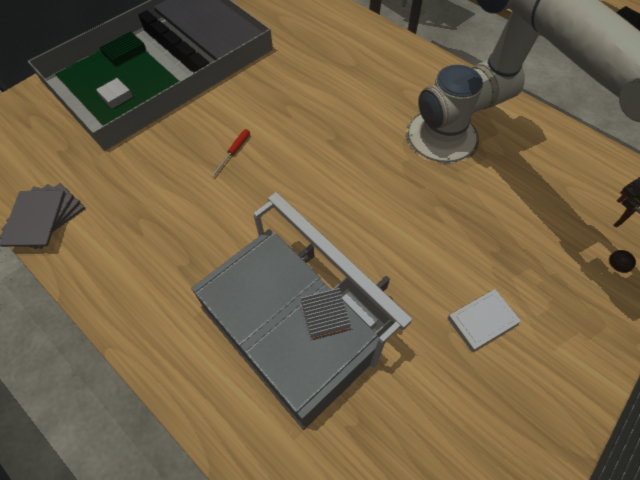

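View pics/top0.png

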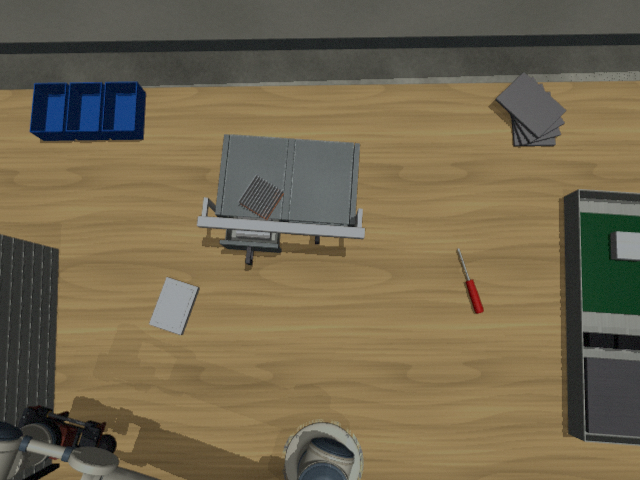

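The scene view shows the chest in the middle, with its left drawer (robot's left) partly open. The lamp runs (270,198)-(408,322). In the top view the lamp bar runs (198,222)-(364,233), handle a is at about (249,258) and handle b at about (317,240). The drive is at (175,306), the screwdriver at (470,285) and the heat sink at (261,197).

```bash
cat > h.py <<'E'
import numpy as np,pickle,cv2
def ray(f,uv,z):
    K,R,t=f["camera_matrix"],np.array(f["R"]),np.array(f["t"])
    d=R.T@np.linalg.inv(K)@np.array([uv[0],uv[1],1.]); c=-R.T@t
    return c+d*(z-c[2])/d[2]
def proj(f,X):
    p=f["camera_matrix"]@(np.array(f["R"])@X+f["t"]); return p[:2]/p[2]
def load(n): return pickle.load(open(f"pics/{n}.pkl","rb"))
E
python3 - <<'E'
from h import *
for n,box in(("top0",(180,125,380,275)),("scene0",(190,185,430,365))):
    f=load(n); im=f["frame"]; x0,y0,x1,y1=box
    hsv=cv2.cvtColor(im,cv2.COLOR_RGB2HSV)
    m=((hsv[...,2]>150)&(hsv[...,1]<40)).astype(np.uint8); k=np.zeros_like(m);k[y0:y1,x0:x1]=m[y0:y1,x0:x1]
    c=max(cv2.findContours(k,0,1)[0],key=cv2.contourArea)
    r=cv2.minAreaRect(c); print(n,r)
    for p in cv2.boxPoints(r): print(p,ray(f,p,.221).round(4))
    s=800/(x1-x0)
    cv2.imwrite(f"pics/{n}c.png",cv2.resize(im[y0:y1,x0:x1,::-1],(800,600),interpolation=cv2.INTER_CUBIC))
E
```

```text
top0 ((281.3323974609375, 217.34571838378906), (167.20668029785156, 27.371644973754883), 4.267893314361572)
[196.9424  224.77184] [0.6444 0.3197 0.221 ]
[198.97939 197.47609] [0.7177 0.3168 0.221 ]
[365.7224 209.9196] [ 0.6789 -0.122   0.221 ]
[363.68542 237.21535] [ 0.6065 -0.1148  0.221 ]
scene0 ((339.2126770019531, 258.30584716796875), (186.29798889160156, 10.535167694091797), 43.21009063720703)
[267.7146  198.36829] [ 0.6351 -0.114   0.221 ]
[274.9278  190.68976] [ 0.6078 -0.1171  0.221 ]
[410.71075 318.2434 ] [0.6461 0.3186 0.221 ]
[403.49756 325.92194] [0.6691 0.3176 0.221 ]
```

View pics/top0c.png

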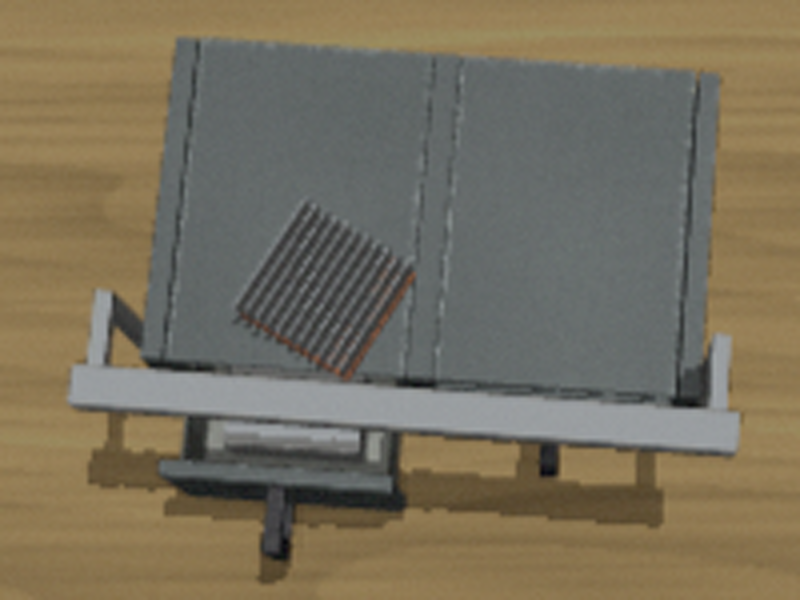

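View pics/scene0c.png

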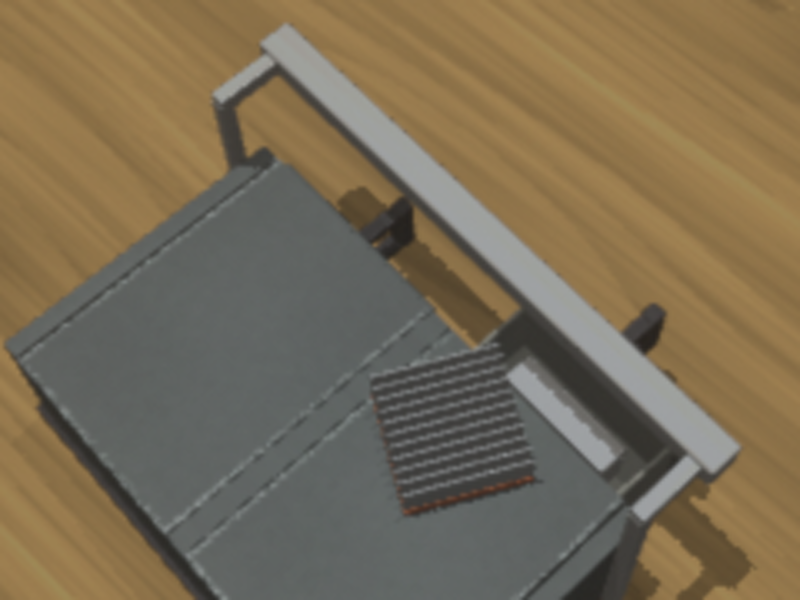

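Crops (top x4, scene x3.33): in the top crop the chest's top corners are (177,38), (720,75), (142,360) and (705,402). Handle a's end is at (275,548) and handle b's visible tip at (549,460). In the scene crop handle b's top is at about (403,203) and handle a's at (655,310).

Run:
```python
from h import *
T,S=load("top0"),load("scene0")
t=lambda u,v:((u+.5)/4-.5+180,(v+.5)/4-.5+125)
s=lambda u,v:((u+.5)*.3-.5+190,(v+.5)*.3-.5+185)
P=lambda n,f,uv,z:print(n,ray(f,uv,z).round(4))
for n,p in dict(BL=(177,38),BR=(720,75),FL=(142,360),FR=(705,402)).items(): P("T chest "+n,T,t(*p),.132)
P("S chest BR",S,s(5,345),.132); P("S chest FR",S,s(283,160),.132)
for n,p in dict(BL=(72,365),BR=(740,412)).items(): P("T lamp top "+n,T,t(*p),.221)
for n,p in dict(FL=(70,408),FR=(738,453)).items(): P("T lamp bottomfront "+n,T,t(*p),.195)
for n,p in dict(FR=(287,24),FL=(740,447),BR=(262,45),BL=(712,473)).items(): P("S lamp top "+n,S,s(*p),.221)
P("T ha top front",T,t(277,534),.115);P("T ha bottom front",T,t(275,560),.059)
P("T hb bottom front",T,t(549,474),.059)
P("S ha top",S,s(652,308),.115);P("S hb top back",S,s(391,212),.115);P("S hb top front?",S,s(405,200),.115)
```

```text
T chest BL [0.9288 0.2744 0.132 ]
T chest BR [ 0.8955 -0.1182  0.132 ]
T chest FL [0.6904 0.2934 0.132 ]
T chest FR [ 0.6558 -0.1019  0.132 ]
S chest BR [ 0.8984 -0.1159  0.132 ]
S chest FR [ 0.6601 -0.0776  0.132 ]
T lamp top BL [0.6681 0.3187 0.221 ]
T lamp top BR [ 0.6318 -0.1179  0.221 ]
T lamp bottomfront FL [0.6445 0.3261 0.195 ]
T lamp bottomfront FR [ 0.609  -0.1182  0.195 ]
S lamp top FR [ 0.6088 -0.1132  0.221 ]
S lamp top FL [0.6457 0.3207 0.221 ]
S lamp top BR [ 0.6338 -0.1135  0.221 ]
S lamp top BL [0.6705 0.3181 0.221 ]
T ha top front [0.5682 0.1991 0.115 ]
T ha bottom front [0.556 0.209 0.059]
T hb bottom front [0.6172 0.0084 0.059 ]
S ha top [0.5622 0.2003 0.115 ]
S hb top back [0.6316 0.0064 0.115 ]
S hb top front? [0.617  0.0072 0.115 ]
```

Emit:
{"api": "arm_command", "payload": {
  "plan": [0, 0, 0, -0.04, -2.7, 0, 0, 0, -0.04, -2.7, 0, 0, 0, -0.04, -2.7, 0, 0, 0, -0.04, -2.7, 0, -0.025, -0.04, 0, 0, 0, -0.025, -0.04, 0, 0, 0, -0.025, -0.04, 0, 0, 0, -0.025, -0.04, 0, 0, 0, -0.025, -0.04, 0, 0, 0, -0.025, -0.04, 0, 0, 0, -0.025, -0.04, 0, 0, 0, -0.025, -0.04, 0, 0]
}}

```text
time_s: 1.3
eef_pos: [0.3341, 0.2407, 0.3823]
tcp_rot: [0.041, 0.999, -0.0, -0.0]
wrist_force: [1.1, 0.2, -0.4]
gripper_width: 0.0004
gripper_force: 0.0
```

Emit:
{"api": "arm_command", "payload": {
  "plan": [0, -0.043, -0.03, 0, 0, 0, -0.043, -0.03, 0, 0, 0, -0.043, -0.03, 0, 0, 0, -0.043, -0.03, 0, 0, 0, -0.043, -0.03, 0, 0, 0, -0.043, -0.03, 0, 0, 0, -0.043, -0.03, 0, 0, 0, -0.043, -0.03, 0, 0, 0, -0.043, -0.03, 0, 0]
}}

```text
time_s: 2.2
eef_pos: [0.6812, -0.0464, 0.3821]
tcp_rot: [0.042, 0.999, 0.0, -0.0]
wrist_force: [0.3, -0.0, 1.0]
gripper_width: 0.0005
gripper_force: 0.0
```

Now push outwards past the reach limit, to see how orientation behaves there.

Emit:
{"api": "arm_command", "payload": {
  "plan": [0, -0.03, 0, 0, 0, 0, -0.03, 0, 0, 0, 0, -0.03, 0, 0, 0, 0, -0.03, 0, 0, 0, 0, -0.03, 0, 0, 0, 0, -0.03, 0, 0, 0]
}}

```text
time_s: 2.8
eef_pos: [0.7877, -0.0549, 0.3311]
tcp_rot: [0.042, 0.999, -0.001, 0.034]
wrist_force: [-0.2, -0.2, 0.6]
gripper_width: 0.0005
gripper_force: 0.0
```

```bash
python3 -c "
from rig import sensors
s=sensors.state();print(s['qpos'].round(3),s['eef_pos'].round(4),s['tcp_rot'].round(4))"
```

```text
[-0.114  0.765  0.171  0.004  2.138 -1.599] [ 0.7877 -0.0549  0.3311] [ 4.160e-02  9.985e-01 -9.000e-04  3.430e-02]
```

Emit:
{"api": "arm_command", "payload": {
  "plan": [0, -0.03, 0, -0.03, 0, 0, -0.03, 0, -0.03, 0, 0, -0.03, 0, -0.03, 0, 0, -0.03, 0, -0.03, 0]
}}

```text
time_s: 3.2
eef_pos: [0.7876, -0.0563, 0.3896]
tcp_rot: [0.041, 0.995, -0.003, 0.091]
wrist_force: [-0.8, -0.4, -0.1]
gripper_width: 0.0006
gripper_force: 0.0
```

```bash
python3 -c "
from rig import sensors
s=sensors.state();print(s['qpos'].round(3),s['eef_pos'].round(4),s['tcp_rot'].round(4))"
```

```text
[-0.118  0.694  0.169  0.01   2.097 -1.6  ] [ 0.7876 -0.0563  0.3896] [ 0.0414  0.995  -0.0026  0.0908]
```

Emit:
{"api": "arm_command", "payload": {
  "plan": [0, -0.04, 0, -0.02, 0, 0, -0.04, 0, -0.02, 0, 0, -0.04, 0, -0.02, 0, 0, -0.04, 0, -0.02, 0, 0, -0.04, 0, -0.02, 0, 0, -0.04, 0, -0.02, 0]
}}

```text
time_s: 3.8
eef_pos: [0.8288, -0.0619, 0.4281]
tcp_rot: [0.041, 0.983, -0.005, 0.178]
wrist_force: [-0.1, 0.7, -1.3]
gripper_width: 0.0005
gripper_force: 0.0
```

```bash
python3 -c "
from rig import sensors
s=sensors.state();print(s['qpos'].round(3),s['eef_pos'].round(4),s['tcp_rot'].round(4))"
```

```text
[-0.123  0.663  0.17   0.019  1.95  -1.6  ] [ 0.8288 -0.0619  0.4281] [ 0.041   0.9831 -0.0053  0.1784]
```

Emit:
{"api": "arm_command", "payload": {
  "plan": [0, -0.04, 0, -0.02, 0, 0, -0.04, 0, -0.02, 0, 0, -0.04, 0, -0.02, 0, 0, -0.04, 0, -0.02, 0, 0, -0.04, 0, -0.02, 0, 0, -0.04, 0, -0.02, 0, 0, -0.04, 0, -0.02, 0, 0, -0.04, 0, -0.02, 0]
}}

```text
time_s: 4.6
eef_pos: [0.8455, -0.0657, 0.5303]
tcp_rot: [0.04, 0.954, -0.009, 0.297]
wrist_force: [0.4, 0.1, -0.1]
gripper_width: 0.0003
gripper_force: 0.0
```

```bash
cat > st.py <<'E'
from rig import sensors
import numpy as np
from scipy.spatial.transform import Rotation as R
s=sensors.state();M=R.from_quat(s['tcp_rot']).as_matrix()
print(s['time_s'],s['qpos'].round(3),s['eef_pos'].round(4),'F',s['wrist_force'].round(1))
print(M.round(3),'tilt',np.degrees(np.arccos(-M[2,2])).round(1),'az z',np.degrees(np.arctan2(M[1,2],M[0,2])).round(1),'az y',np.degrees(np.arctan2(M[1,1],M[0,1])).round(1)-90)
E
python3 st.py
```

```text
4.6 [-0.131  0.57   0.17   0.034  1.8   -1.601] [ 0.8455 -0.0657  0.5303] F [ 0.4  0.1 -0.1]
[[-0.821  0.082  0.565]
 [ 0.071  0.997 -0.042]
 [-0.567  0.006 -0.824]] tilt 34.5 az z -4.2 az y -4.700000000000003
```

```bash
cat > go.py <<'E'
import sys
from st import *
tgt=np.array([float(a) for a in sys.argv[1:4]])
print('tool shift',(M.T@(tgt-s['eef_pos'])).round(4))
E
python3 go.py .47 .208 .30
```

```text
4.6 [-0.131  0.57   0.17   0.034  1.8   -1.601] [ 0.8455 -0.0657  0.5303] F [ 0.4  0.1 -0.1]
[[-0.821  0.082  0.565]
 [ 0.071  0.997 -0.042]
 [-0.567  0.006 -0.824]] tilt 34.5 az z -4.2 az y -4.700000000000003
tool shift [ 0.4581  0.2408 -0.034 ]
```

Emit:
{"api": "arm_command", "payload": {
  "plan": [0, 0.038, 0.02, -0.003, 0, 0, 0.038, 0.02, -0.003, 0, 0, 0.038, 0.02, -0.003, 0, 0, 0.038, 0.02, -0.003, 0, 0, 0.038, 0.02, -0.003, 0, 0, 0.038, 0.02, -0.003, 0, 0, 0.038, 0.02, -0.003, 0, 0, 0.038, 0.02, -0.003, 0, 0, 0.038, 0.02, -0.003, 0, 0, 0.038, 0.02, -0.003, 0, 0, 0.038, 0.02, -0.003, 0, 0, 0.038, 0.02, -0.003, 0]
}}

```text
time_s: 5.8
eef_pos: [0.4858, 0.1972, 0.3147]
tcp_rot: [0.041, 0.954, -0.008, 0.296]
wrist_force: [-0.3, 0.8, -0.2]
gripper_width: 0.0006
gripper_force: 0.0
```

```bash
python3 go.py .49 .207 .085
```

```text
5.8 [ 0.537 -0.555  1.725 -0.331  1.464 -1.   ] [0.4858 0.1972 0.3147] F [-0.3  0.8 -0.2]
[[-0.821  0.082  0.565]
 [ 0.072  0.997 -0.04 ]
 [-0.566  0.008 -0.824]] tilt 34.5 az z -4.1 az y -4.700000000000003
tool shift [0.1274 0.0083 0.1913]
```

Emit:
{"api": "arm_command", "payload": {
  "plan": [0, 0.021, 0.0014, 0.032, 0, 0, 0.021, 0.0014, 0.032, 0, 0, 0.021, 0.0014, 0.032, 0, 0, 0.021, 0.0014, 0.032, 0, 0, 0.021, 0.0014, 0.032, 0, 0, 0.021, 0.0014, 0.032, 0, 0, 0, 0, 0, 0]
}}

```text
time_s: 6.5
eef_pos: [0.4894, 0.2046, 0.0782]
tcp_rot: [0.04, 0.956, -0.011, 0.291]
wrist_force: [-0.6, -0.2, -1.3]
gripper_width: 0.0005
gripper_force: 0.0
```

```bash
python3 go.py .62 .198 .085
python3 - <<'E'
from rig import viewer
import cv2,pickle,numpy as np
f=viewer.grab_frame("scene");pickle.dump(f,open("pics/scene1.pkl","wb"))
g=viewer.grab_frame("top")
a=f["frame"][185:365,230:470,::-1];b=g["frame"][160:340,150:390,::-1]
cv2.imwrite("pics/p1.png",cv2.resize(np.hstack([a,b]),(800,300),interpolation=cv2.INTER_CUBIC))
E
```

```text
6.5 [ 0.549 -0.533  2.127 -0.381  1.081 -0.839] [0.4894 0.2046 0.0782] F [-0.6 -0.2 -1.3]
[[-0.827  0.082  0.556]
 [ 0.069  0.997 -0.045]
 [-0.558  0.001 -0.83 ]] tilt 33.9 az z -4.6 az y -4.700000000000003
tool shift [-0.1123  0.0041  0.0672]
```

View pics/p1.png

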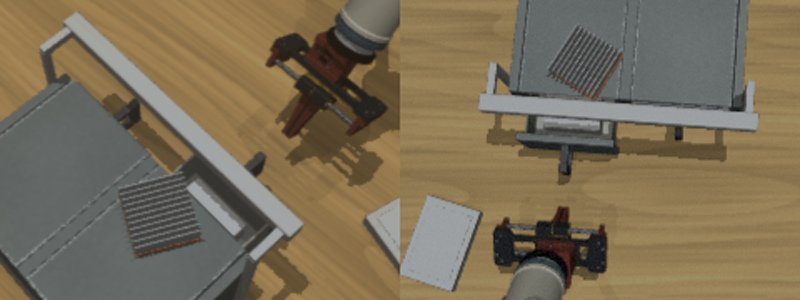

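The right half shows the fingertips (562,210) squarely in front of handle a (565,168), with the lamp clear. Next I advance and push.

Emit:
{"api": "arm_command", "payload": {
  "plan": [0, -0.009, 0.0008, 0.0045, 0, 0, -0.009, 0.0008, 0.0045, 0, 0, -0.009, 0.0008, 0.0045, 0, 0, -0.009, 0.0008, 0.0045, 0, 0, -0.009, 0.0008, 0.0045, 0, 0, -0.0083, 0, 0.0056, 0, 0, -0.0083, 0, 0.0056, 0, 0, -0.0083, 0, 0.0056, 0, 0, -0.0083, 0, 0.0056, 0]
}}

```text
time_s: 7.5
eef_pos: [0.5831, 0.2026, 0.0921]
tcp_rot: [0.04, 0.955, -0.009, 0.295]
wrist_force: [-2.3, 0.4, 2.1]
gripper_width: 0.0003
gripper_force: 1.3
```

```bash
python3 go.py .62 .198 .085
```

```text
7.5 [ 0.435 -0.297  1.933 -0.334  0.993 -0.942] [0.5831 0.2026 0.0921] F [-2.3  0.4  2.1]
[[-0.822  0.082  0.563]
 [ 0.071  0.997 -0.041]
 [-0.565  0.006 -0.825]] tilt 34.4 az z -4.2 az y -4.700000000000003
tool shift [-0.0267 -0.0016  0.0268]
```

Emit:
{"api": "arm_command", "payload": {
  "plan": [0, -0.0037, -0.0003, 0.0035, 0, 0, -0.0037, -0.0003, 0.0035, 0, 0, -0.0037, -0.0003, 0.0035, 0, 0, -0.0037, -0.0003, 0.0035, 0, 0, -0.0037, -0.0003, 0.0035, 0, 0, -0.0037, -0.0003, 0.0035, 0]
}}

```text
time_s: 8.1
eef_pos: [0.6126, 0.1984, 0.0873]
tcp_rot: [0.04, 0.954, -0.009, 0.295]
wrist_force: [-1.8, -0.1, 1.0]
gripper_width: 0.0004
gripper_force: 0.9
```

Still sliding at about 1.8 N. I continue in 3 mm steps until the force rises.

Emit:
{"api": "arm_command", "payload": {
  "plan": [0, -0.0025, 0, 0.0017, 0, 0, -0.0025, 0, 0.0017, 0, 0, -0.0025, 0, 0.0017, 0]
}}

```text
time_s: 8.4
eef_pos: [0.6213, 0.1975, 0.0871]
tcp_rot: [0.04, 0.955, -0.009, 0.295]
wrist_force: [-1.8, 0.1, 0.1]
gripper_width: 0.0006
gripper_force: 0.8
```

Emit:
{"api": "arm_command", "payload": {
  "plan": [0, -0.0025, 0, 0.0017, 0, 0, -0.0025, 0, 0.0017, 0]
}}

```text
time_s: 8.6
eef_pos: [0.6234, 0.1975, 0.0867]
tcp_rot: [0.041, 0.956, -0.01, 0.291]
wrist_force: [-59.7, -1.5, 30.2]
gripper_width: 0.0002
gripper_force: 29.6
```

```bash
python3 go.py .62 .198 .085
```

```text
8.6 [ 0.388 -0.188  1.849 -0.308  0.964 -0.988] [0.6234 0.1975 0.0867] F [-59.7  -1.5  30.2]
[[-0.828  0.084  0.555]
 [ 0.073  0.996 -0.042]
 [-0.557  0.005 -0.831]] tilt 33.8 az z -4.3 az y -4.799999999999997
tool shift [ 0.0038  0.0002 -0.0005]
```

Emit:
{"api": "arm_command", "payload": {
  "plan": [0, 0.0124, 0, -0.0084, 0, 0, 0.0248, 0, -0.0168, 0, 0, 0.0248, 0, -0.0168, 0, 0, 0.0248, 0, -0.0168, 0, 0, 0, 0, 0, 0]
}}

```text
time_s: 9.1
eef_pos: [0.5209, 0.2062, 0.0866]
tcp_rot: [0.039, 0.955, -0.009, 0.295]
wrist_force: [0.6, -0.4, 0.3]
gripper_width: 0.0001
gripper_force: 0.0
```

```bash
python3 go.py .53 .015 .075
```

```text
9.1 [ 0.51  -0.456  2.063 -0.366  1.046 -0.873] [0.5209 0.2062 0.0866] F [ 0.6 -0.4  0.3]
[[-0.822  0.081  0.563]
 [ 0.07   0.997 -0.04 ]
 [-0.564  0.006 -0.825]] tilt 34.4 az z -4.1 az y -4.599999999999994
tool shift [-0.0144 -0.1899  0.0224]
```

Emit:
{"api": "arm_command", "payload": {
  "plan": [0.05, -0.002, -0.03, 0.003, 0, 0.05, -0.002, -0.03, 0.003, 0, 0.05, -0.002, -0.03, 0.003, 0, 0.05, -0.002, -0.03, 0.003, 0, 0.05, -0.002, -0.03, 0.003, 0, 0.05, -0.002, -0.03, 0.003, 0, 0.05, -0.002, -0.01, 0.003, 0, 0.05, 0, 0, 0, 0]
}}

```text
time_s: 9.9
eef_pos: [0.5311, 0.0122, 0.0765]
tcp_rot: [0.042, 0.954, -0.01, 0.296]
wrist_force: [0.9, 0.8, -0.6]
gripper_width: 0.05
gripper_force: 0.0
```

```bash
python3 go.py .632 .007 .072
python3 - <<'E'
from rig import viewer
import cv2,pickle,numpy as np
f=viewer.grab_frame("scene");g=viewer.grab_frame("top")
pickle.dump(f,open("pics/scene2.pkl","wb"));pickle.dump(g,open("pics/top2.pkl","wb"))
a=f["frame"][185:365,230:470,::-1];b=g["frame"][160:340,150:390,::-1]
cv2.imwrite("pics/p2.png",cv2.resize(np.hstack([a,b]),(800,300),interpolation=cv2.INTER_CUBIC))
E
```

```text
9.9 [-0.019 -0.653  2.208 -0.04   0.986 -1.491] [0.5311 0.0122 0.0765] F [ 0.9  0.8 -0.6]
[[-0.822  0.086  0.563]
 [ 0.074  0.996 -0.044]
 [-0.565  0.006 -0.825]] tilt 34.4 az z -4.5 az y -4.900000000000006
tool shift [-0.0808  0.0034  0.0608]
```

View pics/p2.png

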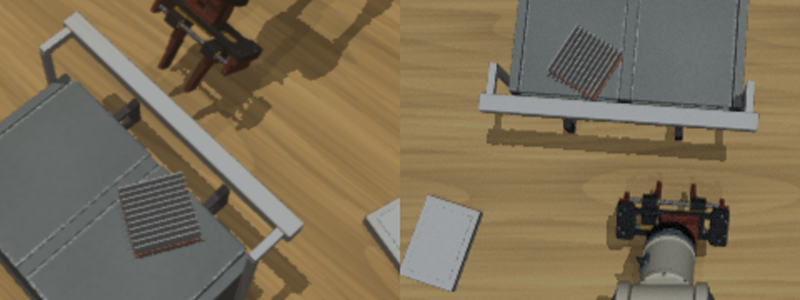

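Drawer a is now flush, with handle tips at (569,126) and (679,132) matching. The fingers at (658,188) and (694,190) straddle handle b's line. I advance.

Emit:
{"api": "arm_command", "payload": {
  "plan": [0.05, -0.0104, 0.0004, 0.0077, 0, 0.05, -0.0104, 0.0004, 0.0077, 0, 0.05, -0.0104, 0.0004, 0.0077, 0, 0.05, -0.0104, 0.0004, 0.0077, 0, 0.05, -0.0104, 0.0004, 0.0077, 0, 0.05, -0.0104, 0.0004, 0.0077, 0, 0.05, -0.0104, 0.0004, 0.0077, 0, 0.05, -0.0104, 0.0004, 0.0077, 0, 0.05, 0, 0, 0, 0]
}}

```text
time_s: 10.9
eef_pos: [0.6348, 0.0105, 0.0723]
tcp_rot: [0.039, 0.955, -0.009, 0.295]
wrist_force: [-0.7, 0.3, 0.6]
gripper_width: 0.0497
gripper_force: 0.0
```

Emit:
{"api": "arm_command", "payload": {
  "plan": [0.0, 0, 0, 0, 0, 0.0, 0, 0, 0, 0, 0.0, 0, 0, 0, 0, 0, 0, 0, 0, 0, 0, 0, 0, 0, 0],
  "squeeze": 35
}}

```text
time_s: 11.4
eef_pos: [0.6335, 0.0066, 0.0726]
tcp_rot: [0.04, 0.954, -0.012, 0.295]
wrist_force: [-4.2, -12.8, 2.9]
gripper_width: 0.0139
gripper_force: 30.7
```

```bash
python3 go.py .525 .0175 .072
```

```text
11.4 [-0.026 -0.299  1.97  -0.042  0.872 -1.495] [0.6335 0.0066 0.0726] F [ -4.2 -12.8   2.9]
[[-0.822  0.084  0.563]
 [ 0.069  0.997 -0.046]
 [-0.565  0.001 -0.825]] tilt 34.4 az z -4.7 az y -4.799999999999997
tool shift [ 0.0903  0.0018 -0.0611]
```

Emit:
{"api": "arm_command", "payload": {
  "plan": [0, 0.0041, -0.003, -0.0028, 0, 0, 0.0041, 0, -0.0028, 0, 0, 0.0041, 0, -0.0028, 0, 0, 0.0041, 0, -0.0028, 0, 0, 0.0082, 0, -0.0056, 0, 0, 0.0082, 0, -0.0056, 0, 0, 0.0082, 0, -0.0056, 0, 0, 0.0082, 0, -0.0056, 0]
}}

```text
time_s: 12.2
eef_pos: [0.5739, 0.0117, 0.0726]
tcp_rot: [0.04, 0.954, -0.009, 0.296]
wrist_force: [3.0, 5.7, 0.3]
gripper_width: 0.0143
gripper_force: 35.0
```

Moved 60 mm, sliding freely. About 50 mm remain.

Emit:
{"api": "arm_command", "payload": {
  "plan": [0, 0.0082, 0.001, -0.0056, 0, 0, 0.0082, 0, -0.0056, 0, 0, 0.0082, 0, -0.0056, 0, 0, 0.0066, 0, -0.0045, 0, 0, 0.0033, 0, -0.0022, 0]
}}

```text
time_s: 12.7
eef_pos: [0.5323, 0.0153, 0.0725]
tcp_rot: [0.04, 0.954, -0.01, 0.296]
wrist_force: [2.1, 0.9, -1.0]
gripper_width: 0.014
gripper_force: 35.0
```

```bash
python3 st.py
```

```text
12.7 [-0.012 -0.645  2.211 -0.043  0.976 -1.486] [0.5323 0.0153 0.0725] F [ 2.1  0.9 -1. ]
[[-0.822  0.082  0.564]
 [ 0.071  0.997 -0.042]
 [-0.565  0.006 -0.825]] tilt 34.4 az z -4.3 az y -4.700000000000003
```

Emit:
{"api": "arm_command", "payload": {
  "plan": [0, 0.0025, 0, -0.0017, 0, 0, 0.0025, 0, -0.0017, 0, 0, 0.0016, 0, -0.0011, 0]
}}

```text
time_s: 13.0
eef_pos: [0.5248, 0.016, 0.0726]
tcp_rot: [0.04, 0.954, -0.009, 0.296]
wrist_force: [1.7, -1.0, 0.7]
gripper_width: 0.014
gripper_force: 35.0
```

Emit:
{"api": "arm_command", "payload": {
  "plan": [0, 0.0016, 0, -0.0011, 0, 0, 0.0016, 0, -0.0011, 0]
}}

```text
time_s: 13.2
eef_pos: [0.5229, 0.0161, 0.0726]
tcp_rot: [0.04, 0.954, -0.009, 0.298]
wrist_force: [36.0, -3.1, -17.1]
gripper_width: 0.0138
gripper_force: 35.0
```

Stop reached at 36 N. I ease off slightly, open, and withdraw along the tool axis.

Emit:
{"api": "arm_command", "payload": {
  "plan": [0, -0.0016, 0, 0.0011, 0, 0.04, 0, 0, 0, 0, 0.04, 0, 0, 0, 0, 0.04, 0, 0, 0, 0, 0.04, 0, 0, -0.015, 0, 0.04, 0, 0, -0.03, 0, 0.04, 0, 0, -0.03, 0, 0.04, 0, 0, -0.03, 0, 0.04, 0, 0, -0.03, 0, 0.04, 0, 0, 0, 0]
}}

```text
time_s: 14.2
eef_pos: [0.4715, 0.0258, 0.191]
tcp_rot: [0.041, 0.956, -0.011, 0.289]
wrist_force: [0.4, 0.0, -0.1]
gripper_width: 0.04
gripper_force: 0.0
```

```bash
python3 st.py
python3 - <<'E'
from rig import viewer
import cv2,numpy as np
f=viewer.grab_frame("scene");g=viewer.grab_frame("top")
a=f["frame"][185:365,230:470,::-1];b=g["frame"][160:340,150:390,::-1]
cv2.imwrite("pics/p3.png",cv2.resize(np.hstack([a,b]),(800,300),interpolation=cv2.INTER_CUBIC))
E
```

```text
14.2 [ 0.026 -0.856  2.113 -0.06   1.301 -1.461] [0.4715 0.0258 0.191 ] F [ 0.4  0.  -0.1]
[[-0.83   0.084  0.552]
 [ 0.072  0.996 -0.044]
 [-0.554  0.003 -0.833]] tilt 33.6 az z -4.5 az y -4.799999999999997
```

View pics/p3.png

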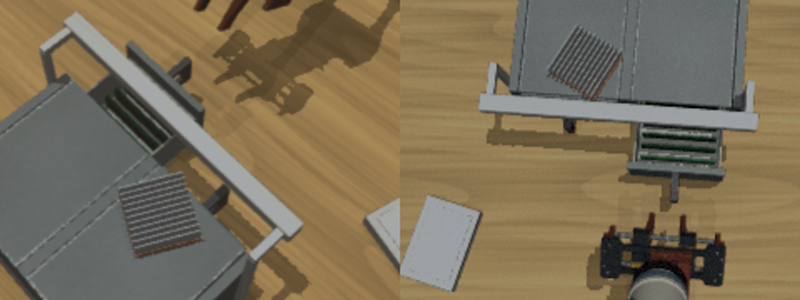

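Drawer b is fully out with its memory modules exposed, drawer a is shut, and the gripper is clear. The heat sink, lamp and drive are unmoved. Joint 2 is near its range limit, so I ease it off before handing in.

Emit:
{"api": "arm_command", "payload": {
  "plan": [0.04, -0.02, 0, -0.018, 0, 0.04, -0.02, 0, -0.018, 0, 0.04, -0.02, 0, -0.018, 0, 0.04, 0, 0, 0, 0, 0.04, 0, 0, 0, 0]
}}

```text
time_s: 14.8
eef_pos: [0.4907, 0.0233, 0.2624]
tcp_rot: [0.041, 0.958, -0.011, 0.285]
wrist_force: [-0.6, -0.2, -0.8]
gripper_width: 0.0401
gripper_force: 0.0
```

```bash
python3 st.py; python3 -c "
from rig import bot
print(bot.finish_job())"
```

```text
14.8 [ 0.016 -0.744  1.923 -0.055  1.386 -1.475] [0.4907 0.0233 0.2624] F [-0.6 -0.2 -0.8]
[[-0.834  0.085  0.545]
 [ 0.072  0.996 -0.045]
 [-0.547  0.002 -0.837]] tilt 33.1 az z -4.7 az y -4.900000000000006
the job is handed in; nothing more can be done
None
```

I handed the job in at 14.8 s: drawer a is shut, drawer b is pulled out to its stop, and the lamp, heat sink and hard drive look unmoved; I didn't re-check the screwdriver, and the fingertips briefly pressed drawer a's handle with about 60 N (wrist force about 67 N) as it came home.

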